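# Clear the runway and hold the light-box shutter half open

## Task

A stepper motor was left standing in the runway of the spring-closed shutter on the inspection light box. First pick it up and stand it upright on the floor of the empty red tray without dropping or throwing it; then slide the shutter (it has a yellow handle) open against its spring until the window is half uncovered, its red pointers at the red middle marks, and hold it steady there. Finish while still holding it at half travel, do not let go, and leave the other things on the bench where they are.

Things in the scene. Friction and masses are not known exactly. Their poses are not given: they have to be found in the camera images.
- lightbox: grey inspection light box fixed to the bench, 176 mm (its x) x 170 mm (its y), deck 60 mm above the bench. Origin on the bench; spans x -98 to +78, y -85 to +85 mm. Its +x is the shutter's opening direction. Rails 12 mm wide, 9 mm high run along x at y = +/-74 mm, with marks at x = -40 (black, closed), -10 (red, half) and +20 mm (black, fully open).
- window (a point): centre of the pale window in the light box's deck, 60 mm along the box's x by 110 mm along y, at x = -50, y = 0 mm of the box, 60 mm above the bench; just covered by the closed shutter.
- runway (a point): middle of the runway: the bare deck at x 0 to 65 mm of the light box, into which the opening shutter slides; this point is at x = 32, y = 0 mm, 60 mm above the bench. A dark stop bar 12 mm high, 10 mm thick, ends it at x = 65 mm.
- shutter (a joint): shutter travel in m along the light box's +x: 0 closed, 0.030 half (window half uncovered), 0.060 fully open. A spring pushes it shut: 3 N closed, rising 0.2 N per mm (9 N at half, 15 N open; friction under 1 N). Dark steel plate 80 x 132 mm, top 8 mm above the deck, leading lip 13 mm high at the box's x = 0 when closed; red pointers at its sides, level with the handle.
- handle_center (a point): centre of the shutter's yellow upright handle: 14 mm thick along the light box's x (opening direction), 50 mm wide along its y, 44 mm high, fixed to the shutter. The centre is 22 mm above the shutter plate, 90 mm above the bench; shutter closed, it is at x = -40, y = 0 mm of the light box, and it travels with the shutter.
- motor_center (a point): centre (half-way up) of the loose stepper motor: square black and aluminium body 42 x 42 mm, 60 mm high, shaft 5 mm thick rising 22 mm from its top; about 0.4 kg. Axes along its sides, z up. It stands on the runway deck, turned up to 0.2 rad from the light box; its x lies roughly along the box's x, so fingers have free room at its two sides along its own y, not along x.
- motor: the same motor: origin at the centre of its underside, 30 mm below point motor_center.
- red_tray: empty red tray fixed to the bench (it cannot shift), 180 x 180 mm, 24 mm high, walls and floor 5 mm thick (inside 170 x 170 mm). Origin at the centre of its underside; axes along its sides. It stands to the left or the right of the light box.
- fan: small black cooling fan 60 x 60 x 25 mm in the grey tray (same size as the red one, on the other side of the light box); leave alone. Origin at the centre of its underside.
- spool: orange filament spool with black flanges lying flat, 150 mm across, 48 mm high; leave alone. Origin at the centre of its underside.
- carton: small taped cardboard carton 100 x 140 x 70 mm; leave alone. Origin at the centre of its underside.
- screwdriver: screwdriver lying on the far side of the bench; leave alone.
Mind the look-alikes: they are no part of the job. Leave any orange look-alike of the motor alone.

How it is judged:
On the way, in this order (a step that is already met when the one before it is completed fails the run):
1. the motor stands upright and released on the floor of the red tray (x of motor_center in the frame of red_tray between -0.066 and 0.066 m and y of motor_center in the frame of red_tray between -0.066 and 0.066 m and z of motor_center in the frame of red_tray between 0.03 and 0.041 m and angle between motor_center's own z axis and vertical below 0.12 rad and contact force between the fingers and motor below 0.1 N and linear speed of motor below 0.03 m/s), for 0.2 s.
2. the shutter is held by the fingers at half travel (value of joint shutter between 0.024 and 0.036 m and contact force between the fingers and shutter above 2 N), for 0.5 s.
At the end, for the whole second after the job is handed in: The robot's fingers still hold the shutter (contact over 2 N) at 24 to 36 mm of its 60 mm travel, steady (under 10 mm/s), while the motor stands upright (within 0.12 rad), released and at rest on the floor of the red tray (all of step 1 and all of step 2 and velocity of joint shutter between -0.01 and 0.01 m/s); the arm keeps its last pose, push and grip.
It fails at once if the motor is dropped, thrown or knocked flying (moves faster than 0.5 m/s with no finger on it) (contact force between the fingers and motor below 0.05 N and linear speed of motor above 0.5 m/s).
It fails at once if the fan is moved by more than 30 mm (distance of fan from where it was at the start of the episode above 0.03 m).
It fails at once if the spool is moved by more than 30 mm (distance of spool from where it was at the start of the episode above 0.03 m).
It fails at once if the carton is moved by more than 30 mm (distance of carton from where it was at the start of the episode above 0.03 m).
It fails at once if the screwdriver is moved by more than 30 mm (distance of screwdriver from where it was at the start of the episode above 0.03 m).
It also fails if it takes over 56 s, if anything falls off the work surface, if the arm or the gripper's body presses on something with over 40 N, if the wrist force passes 120 N, or if a joint passes its speed limit or range.

## Robot

A 7-joint arm with a two-finger parallel gripper is mounted at the origin on the work surface. World frame = base frame: x ahead of the robot, y to its left, z up, the work surface at z = 0. Lengths are in m, angles in rad, forces in N, time in s.
With the tool pointing down it reaches from about 0.425 to 1.025 m from the base axis. Payload 9.4 kg.
Tool frame: the origin (TCP) lies midway between the tips of the shut fingers; the grasp point (between the pads) lies 19 mm behind it; y points along the fingers, z is the direction in which the jaws open and shut, and the axes are right-handed (so a half turn about y gives the same grasp; the last joint's range is limited). The gripper opens to 93 mm and grips with 3 to 60 N. Pads are 15 mm wide; open, the fingers measure 128 mm over their backs; the gripper's body (75 mm by 188 mm) begins 65 mm behind the grasp point.
Start: joints at [1.141, 0.599, -0.003, 1.599, 0.002, 0.943, -0.08], TCP at [0.25, -0.68, 0.219] pointing down, gripper open.
Joint ranges: [-2.57, 2.57], [-0.35, 1.97], [-1.29, 1.29], [0.11, 2.56], [-1.05, 4.19], [0.11, 1.86], [-2.63, 2.63]. Speed limits (rad/s): [2.22, 2.22, 3.01, 3.01, 3.14, 3.14, 3.14].

## Interface

Orientations are given as a unit quaternion [w, x, y, z].
In Python, from plant import ctrl gives the robot as it stands.
- The arm moves only by the shell command python3 -m pendant 'ROWS' [FORCE]. ROWS is a JSON object of lists of equal length, an entry for each row: "gripper": the closure, from -1 (fully open) to 1 (shut), so that 0 is half open; "linear": the shift along the tool's x, y, z in m, a list of three; "roll": the turn about the tool's y in degrees. A call has 1 to 8 rows; each row is the pose to reach, as a shift and turn from the pose commanded when the call began, along the tool's axes at that moment; what a row does not reach only later rows make up. A row lasts 1/10 s, in which the tool goes at most 50 mm and 8.59 degrees, less where a joint would pass 70% of its speed; a pose out of reach is approached as far as the arm can. A call with a gripper value outside its range is refused whole. The fingers move at their own pace and stop on an object; FORCE is the grip in N (left out, the last holds). Time passes only in rows, so rows that repeat a pose let the fingers close. It gives the time, the measured TCP pose, the force and the opening at its end, in the units of the state.
- ctrl.get_obs(): the state, without advancing time (a new reading comes with each control period).
- ctrl.read_camera(name): name is "scene" or "top" or "wrist"; returns a dict with "pixels" (480x640x3 uint8, red, green, blue), "z_map" (480x640 float32, m along the optical axis (not along the pixel's ray), 0 where there is no reading), "K" (3x3 intrinsics, pixels), "k1" (the pictures are not rectified: a ray, as slopes to the right and down, at radius r is drawn at 1 + k1 r^2 times it, then the intrinsics apply), "position" and "rotation" of the camera in the world. Camera axes: x right, y down, z forward; pixel columns grow to the right and rows downward; lengths in m; the calibration is good to about 2 mm. A picture is of the moment at which its call begins.
- ctrl.finish_job(): hands the job in, once; it reports no verdict.
The state is a dict: "time": time; "q": joint angles; "joint_vel": joint speeds; "joint_efforts": joint torques, N m; "tcp_pos": TCP position; "tool_rot": TCP orientation; "contact_force": force on the tool from outside, world axes, zero at the start; "ft_torque": the same for the moment, N m; "grip_width": finger opening in m.
Only numpy, scipy, OpenCV 4.12 (cv2) and the standard library are available. Lean on these libraries where they do the work, as an engineer would, in place of code of your own. Each camera call takes 0.05 s, during which the arm holds its last target.

## Working session

There is one attempt and no reset: what is moved stays moved. The work goes in short steps, Python scripts to look and compute and a shell command to move; the robot and the scene stay as the last step left them, time stands still between calls to the robot, and variables do not carry over. Pictures are saved under pics/ and viewed, and the job is handed in when it is done.

```bash
ls; mkdir -p pics; python3 - <<'E'
from plant import ctrl
import cv2
o=ctrl.get_obs()
for k,v in o.items(): print(k,v)
for n in ["scene","top","wrist"]:
    c=ctrl.read_camera(n)
    cv2.imwrite(f"pics/{n}0.png",c["pixels"][:,:,::-1])
    print(n,c["K"],c["k1"],c["position"],c["rotation"])
E
```

```text
pics
time 0.0
q [ 1.1413259   0.60016869 -0.0025206   1.60011158  0.00181413  0.94287705
 -0.07979883]
joint_vel [ 2.59886328e-04 -8.84519530e-04  2.13577211e-03 -5.97148143e-04
  6.94615782e-04 -7.69138637e-05 -2.00440946e-03]
joint_efforts [ 1.38169278e-03 -7.65071726e+01  1.49811756e+00 -2.52361268e+01
 -5.21843915e-02  1.68239797e-02  1.30408157e-04]
tcp_pos [ 0.25028934 -0.67992038  0.21773535]
tool_rot [ 0.12393993 -0.12424921  0.69666288 -0.6956018 ]
contact_force [-0.31682304  0.74459475  0.48820818]
ft_torque [-0.06622915  0.01172387 -0.0055953 ]
grip_width 0.09309146410441345
scene [[524.02925168   0.         311.02504891]
 [  0.         524.02925168 243.7684554 ]
 [  0.           0.           1.        ]] -0.11257071927619589 [ 1.19052098 -0.08137897  0.99502149] [-0.21467922  0.71610198  0.63401473 -0.19782851]
top [[505.34984047   0.         319.36938797]
 [  0.         505.34984047 252.68869207]
 [  0.           0.           1.        ]] -0.05660246029398116 [0.53103203 0.01771173 1.05791508] [-0.0126814   0.70967988 -0.70328393  0.03981648]
wrist [[367.24711783   0.         316.1426927 ]
 [  0.         367.24711783 241.46252496]
 [  0.           0.           1.        ]] -0.062398950203893445 [ 0.32101976 -0.65436171  0.38377271] [ 0.11211222  0.81313874 -0.5657128  -0.07877355]
```

View pics/top0.png

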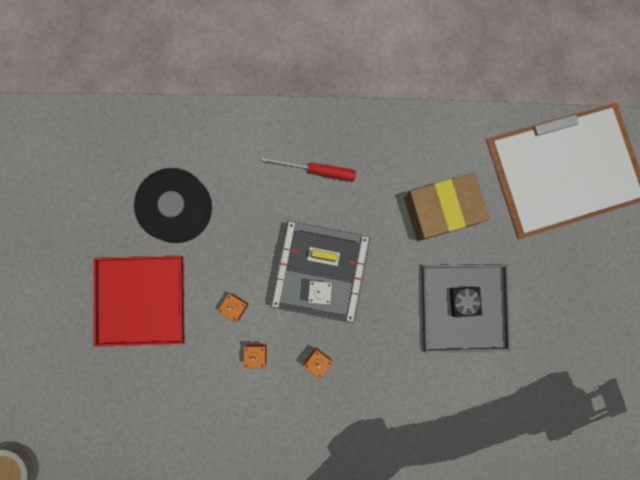

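View pics/scene0.png

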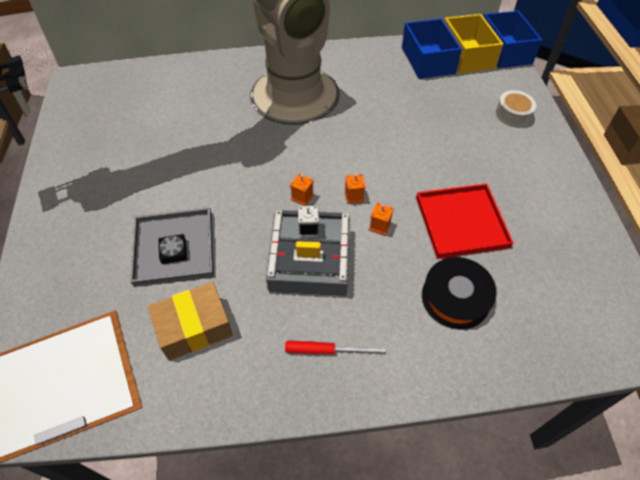

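The top view shows the light box at (320,272), the handle at (323,255) and the motor at (319,292). The red tray is at (139,301), and three orange look-alikes stand near the box. The shutter opens toward the robot (down in the image). Next I'll measure positions.

```bash
cat > h.py <<'E'
import numpy as np,cv2
from scipy.spatial.transform import Rotation as R
def rot(c):
    r=np.array(c["rotation"],float)
    return r if r.shape==(3,3) else R.from_quat(r,scalar_first=True).as_matrix()
def rays(c,uv):
    uv=np.asarray(uv,float).reshape(-1,1,2)
    n=cv2.undistortPoints(uv,np.array(c["K"]),np.array([c["k1"],0,0,0.]))[:,0]
    return np.c_[n,np.ones(len(n))]
def onplane(c,uv,z):
    d=rays(c,uv)@rot(c).T; p=np.array(c["position"])
    return p+d*((z-p[2])/d[:,2])[:,None]
def depthpts(c,uv):
    uv=np.asarray(uv,int).reshape(-1,2)
    zz=c["z_map"][uv[:,1],uv[:,0]]
    return np.array(c["position"])+(rays(c,uv)*zz[:,None])@rot(c).T
def cloud(c):
    v,u=np.mgrid[0:480,0:640]; uv=np.c_[u.ravel(),v.ravel()]
    return depthpts(c,uv).reshape(480,640,3)
def rect(m):
    cs,_=cv2.findContours(m.astype(np.uint8),cv2.RETR_EXTERNAL,cv2.CHAIN_APPROX_NONE)
    return max(cs,key=cv2.contourArea)[:,0]
E
python3 - <<'E'
from h import *
from plant import ctrl
c=ctrl.read_camera("top"); im=c["pixels"].astype(int); P=cloud(c)
np.savez("top.npz",**{k:np.array(v) for k,v in c.items()})
hsv=cv2.cvtColor(c["pixels"],cv2.COLOR_RGB2HSV); H,S,V=[hsv[...,i].astype(int) for i in range(3)]
v,u=np.mgrid[0:480,0:640]
red=((H<8)|(H>172))&(S>150)&(u<210)
k=rect(red); w=onplane(c,k,0.024); print("tray",cv2.minAreaRect(w[:,:2].astype(np.float32)*1000))
box=(u>260)&(u<380)&(v>210)&(v<330)
yel=(H>22)&(H<34)&(S>120)&box
k=rect(yel); w=onplane(c,k,0.112); print("handle top",cv2.minAreaRect(w[:,:2].astype(np.float32)*1000), P[yel][:,2].min(),np.median(P[yel][:,2]))
cl=P[box]; 
m=box&(P[...,2]>0.105)&(v>275); k=rect(m); print("motor n",m.sum(), np.median(P[m][:,2]),P[m].mean(0)); w=onplane(c,k,0.12);print(cv2.minAreaRect(w[:,:2].astype(np.float32)*1000))
m=box&(P[...,2]>0.04)&(P[...,2]<.09)
k=rect(box&(P[...,2]>0.04)); w=onplane(c,k,0.062); print("box",cv2.minAreaRect(w[:,:2].astype(np.float32)*1000), np.median(P[m][:,2]))
o=ctrl.read_camera("top")["pixels"]
z=cv2.resize(o[200:390,200:400],None,fx=4,fy=4,interpolation=cv2.INTER_CUBIC)[:600]
cv2.imwrite("pics/crop1.png",z[:,:,::-1])
E
```

```text
tray ((507.3966064453125, 345.2812805175781), (177.5252227783203, 180.02365112304688), 2.126336097717285)
handle top ((597.3497924804688, -27.110971450805664), (47.16499328613281, 12.566987037658691), 79.2499008178711) 0.10061467011541148 0.11106011456002429
motor n 537 0.11999724608182216 [ 0.52785268 -0.01723375  0.17260561]
((527.7664794921875, -19.231786727905273), (41.74637222290039, 41.75168228149414), 85.63499450683594)
box ((568.9918212890625, -21.364952087402344), (170.73086547851562, 175.15869140625), 79.44921112060547) 0.06609008400939664
```

View pics/crop1.png

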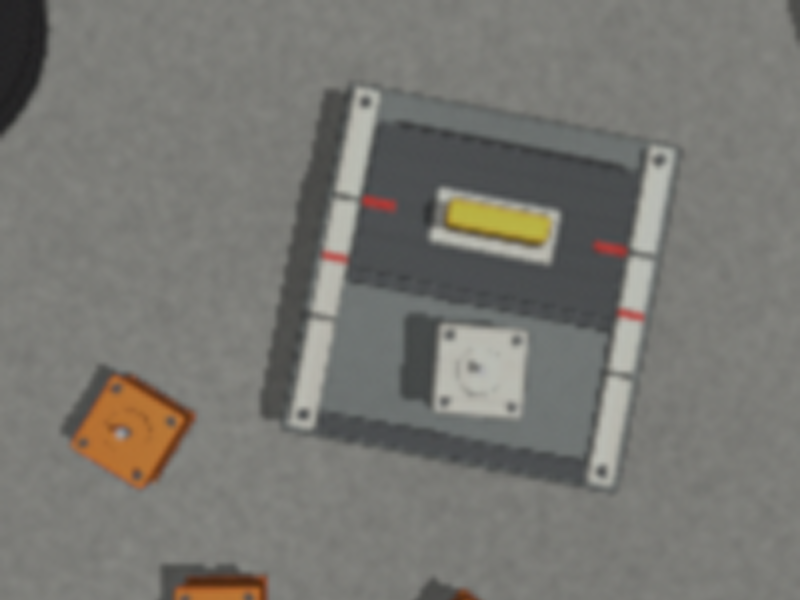

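```bash
cat >> h.py <<'E'
def go(o,target,jaw=None):
    Q=R.from_quat(o["tool_rot"],scalar_first=True).as_matrix()
    d=np.array(target)-o["tcp_pos"]; s=Q.T@d
    out="lin(tool mm) %s"%np.round(s*1000,1)
    if jaw is not None:
        j=Q.T@np.array([jaw[0],jaw[1],0.])
        a=np.degrees(np.arctan2(j[0],j[2])); a=(a+90)%180-90
        out+=" roll %.2f (or +-180)"%a
    print("tcp",np.round(o["tcp_pos"],4),"t",o["time"],"F",np.round(o["contact_force"],1),"w",round(o["grip_width"],4),"q",np.round(o["q"],2)); print("y axis",np.round(Q[:,1],3),"jaw",np.round(Q[:,2],3)); print(out)
E
python3 - <<'E'
from h import *
from plant import ctrl
go(ctrl.get_obs(),[0.528,-0.019,0.22],[0.077,0.997])
# scene check of motor top
c=ctrl.read_camera("scene"); P=cloud(c)
m=(P[...,2]>0.112)&(P[...,2]<.13)&(abs(P[...,0]-.53)<.05)&(abs(P[...,1]+.02)<.05)
print(m.sum()); k=rect(m); w=onplane(c,k,.12); print(cv2.minAreaRect(w[:,:2].astype(np.float32)*1000), np.median(P[m],0))
E
```

```text
tcp [ 0.2504 -0.6802  0.2182] t 0.25 F [ 1.3 -1.1 -0.2] w 0.0929 q [ 1.14  0.6  -0.    1.6   0.    0.94 -0.08]
y axis [-0.     0.001 -1.   ] jaw [ 0.346 -0.938 -0.001]
lin(tool mm) [-488.9   -1.5 -524.5] roll 24.63 (or +-180)
338
((531.5215454101562, -18.574050903320312), (40.230247497558594, 47.18093490600586), 82.80259704589844) [ 0.53216961 -0.01894065  0.11990721]
```

```bash
python3 -m pendant '{"gripper":[-1,-1,-1,-1,-1,-1,-1,-1],"linear":[[-20,0,-21],[-50,0,-54],[-80,0,-86],[-110,0,-118],[-140,0,-150],[-170,0,-182],[-200,0,-215],[-230,0,-247]],"roll":[3,6,9,12,15,18,21,24.6]}' 40
```

```text
time: 1.1
tcp_pos: [0.4062, -0.3098, 0.2189]
tool_rot: [0.028, -0.028, -0.706, 0.707]
contact_force: [1.5, -0.2, 1.2]
grip_width: 0.0929
```

I typed millimetres where the rows take metres. The per-row limit kept the move to 0.4 m along the intended line, and nothing was touched. I'm rechecking the pose, and will use metres from here on.

```bash
python3 - <<'E'
from h import *
from plant import ctrl
go(ctrl.get_obs(),[0.528,-0.019,0.22],[0.077,0.997])
E
```

```text
tcp [ 0.4062 -0.3098  0.2189] t 1.1 F [ 1.5 -0.2  1.2] w 0.0929 q [ 0.48  0.34  0.08  2.09 -0.04  0.71 -1.06]
y axis [ 0.001 -0.    -1.   ] jaw [-0.079 -0.997  0.   ]
lin(tool mm) [ -98.5   -1.2 -299.5] roll -0.11 (or +-180)
```

```bash
python3 -m pendant '{"gripper":[-1,-1,-1,-1,-1,-1,-1,-1],"linear":[[-0.015,0,-0.045],[-0.03,0,-0.09],[-0.045,0,-0.135],[-0.06,0,-0.18],[-0.075,0,-0.225],[-0.088,0,-0.265],[-0.096,0,-0.290],[-0.0985,0,-0.2995]],"roll":[0,0,0,0,0,0,0,0]}'; python3 -m pendant '{"gripper":[-1],"linear":[[0,0,0]],"roll":[0]}'; python3 - <<'E'
from h import *
from plant import ctrl
go(ctrl.get_obs(),[0.528,-0.019,0.08],[0.077,0.997])
c=ctrl.read_camera("wrist"); cv2.imwrite("pics/w1.png",c["pixels"][:,:,::-1])
E
```

```text
time: 1.9
tcp_pos: [0.5277, -0.0174, 0.2186]
tool_rot: [-0.025, 0.026, 0.707, -0.706]
contact_force: [0.3, -0.4, 0.2]
grip_width: 0.093
time: 2.0
tcp_pos: [0.5269, -0.0197, 0.2185]
tool_rot: [-0.026, 0.026, 0.707, -0.707]
contact_force: [0.1, 0.3, -0.9]
grip_width: 0.093
tcp [ 0.5269 -0.0197  0.2185] t 2.0 F [ 0.1  0.3 -0.9] w 0.093 q [-0.09  0.36  0.03  2.05 -0.02  0.73 -1.7 ]
y axis [-0.  0. -1.] jaw [-0.074 -0.997 -0.   ]
lin(tool mm) [ -1.1 138.5  -0.7] roll 0.15 (or +-180)
```

View pics/w1.png

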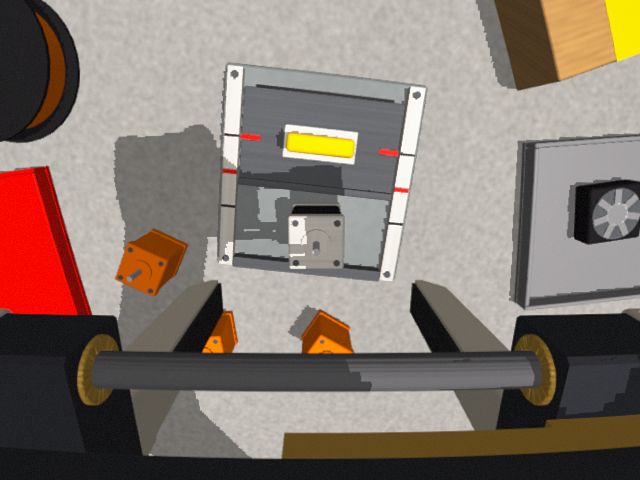

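The wrist view shows the motor at (316,240), centred between the fingers, with the shutter handle at (320,145). I'll cross-check both with the wrist camera before going down.

```bash
python3 - <<'E'
from h import *
from plant import ctrl
c=ctrl.read_camera("wrist"); P=cloud(c)
X=P[...,0];Y=P[...,1];Z=P[...,2]
for n,lo,hi,x,y,z in [("motor",.115,.123,.528,-.019,.12),("handle",.107,.116,.597,-.027,.112)]:
    m=(Z>lo)&(Z<hi)&(abs(X-x)<.035)&(abs(Y-y)<.04)
    k=rect(m); w=onplane(c,k,z); print(n,m.sum(),np.median(Z[m]),cv2.minAreaRect(w[:,:2].astype(np.float32)*1000))
m=(Z>.063)&(Z<.075)&(abs(X-.57)<.13)&(abs(Y+.02)<.13)
k=rect(m); w=onplane(c,k,.069); print("rails",cv2.minAreaRect(w[:,:2].astype(np.float32)*1000))
E
```

```text
motor 2930 0.11998893514167491 ((527.0541381835938, -20.08146858215332), (41.6470947265625, 41.9929313659668), 85.73420715332031)
handle 1266 0.11148156903799553 ((597.1449584960938, -27.869495391845703), (48.77532196044922, 13.287281036376953), 79.5823745727539)
rails ((566.7785034179688, -22.519241333007812), (160.57757568359375, 170.0237274169922), 79.7327880859375)
```

```bash
python3 -m pendant '{"gripper":[-1,-1,-1,-1,-1,-1,-1,-1],"linear":[[0,0.03,0],[0,0.06,0],[0,0.085,0],[0,0.105,0],[0,0.12,0],[0,0.13,0],[0,0.138,0],[0,0.138,0]],"roll":[0,0,0,0,0,0,0,0]}'; python3 -m pendant '{"gripper":[-0.4,-0.2,0,0.2,0.4,0.4,0.4,0.4],"linear":[[0,0,0],[0,0,0],[0,0,0],[0,0,0],[0,0,0],[0,0,0],[0,0,0],[0,0,0]],"roll":[0,0,0,0,0,0,0,0]}' 30
```

```text
time: 2.9
tcp_pos: [0.5263, -0.0214, 0.0801]
tool_rot: [0.028, -0.027, -0.706, 0.707]
contact_force: [0.0, 0.7, 0.0]
grip_width: 0.0931
time: 3.7
tcp_pos: [0.5268, -0.0204, 0.0806]
tool_rot: [-0.027, 0.027, 0.707, -0.707]
contact_force: [0.3, 0.7, 1.4]
grip_width: 0.0416
```

```bash
python3 -m pendant '{"gripper":[1,1,1,1,1,1,1,1],"linear":[[0,0,0],[0,0,0],[0,-0.01,0],[0,-0.025,0],[0,-0.045,0],[0,-0.065,0],[0,-0.085,0],[0,-0.1,0]],"roll":[0,0,0,0,0,0,0,0]}' 40;  python3 -m pendant '{"gripper":[1,1,1],"linear":[[0,-0.01,0],[0,-0.01,0],[0,-0.01,0]],"roll":[0,0,0]}'; python3 - <<'E'
from h import *
from plant import ctrl
go(ctrl.get_obs(),[0.507,0.345,0.19],[0.077,0.997])
c=ctrl.read_camera("wrist"); cv2.imwrite("pics/w2.png",c["pixels"][:,:,::-1])
E
```

```text
time: 4.5
tcp_pos: [0.5264, -0.0209, 0.182]
tool_rot: [0.027, -0.027, -0.707, 0.707]
contact_force: [-0.2, -1.1, -5.5]
grip_width: 0.042
time: 4.8
tcp_pos: [0.5263, -0.0206, 0.1903]
tool_rot: [0.027, -0.027, -0.707, 0.707]
contact_force: [0.8, 0.6, -4.2]
grip_width: 0.0418
tcp [ 0.5263 -0.0206  0.1903] t 4.8 F [ 0.8  0.6 -4.2] w 0.0418 q [-0.09  0.4   0.03  2.08 -0.02  0.66 -1.7 ]
y axis [-0.001 -0.    -1.   ] jaw [-0.076 -0.997  0.   ]
lin(tool mm) [ 4.720e+01  3.000e-01 -3.631e+02] roll 0.03 (or +-180)
```

View pics/w2.png

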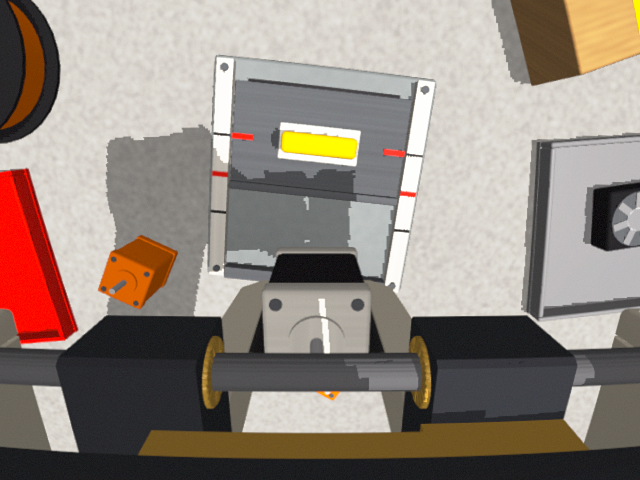

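The motor is held upright in the jaws at (316,300), and the reading shows about 4 N of extra weight. I'm carrying it to the tray.

```bash
python3 -m pendant '{"gripper":[1,1,1,1,1,1,1,1],"linear":[[0.002,0,-0.015],[0.006,0,-0.045],[0.0105,0,-0.08],[0.015,0,-0.115],[0.0195,0,-0.15],[0.024,0,-0.185],[0.0285,0,-0.22],[0.033,0,-0.255]],"roll":[0,0,0,0,0,0,0,0]}'; python3 -m pendant '{"gripper":[1,1,1,1,1,1,1],"linear":[[0.004,0,-0.033],[0.0085,0,-0.063],[0.0115,0,-0.085],[0.0135,0,-0.1],[0.014,0,-0.108],[0.014,0,-0.108],[0.014,0,-0.108]],"roll":[0,0,0,0,0,0,0]}'; python3 - <<'E'
from h import *
from plant import ctrl
go(ctrl.get_obs(),[0.507,0.345,0.026],[0.077,0.997])
c=ctrl.read_camera("top"); P=cloud(c); hsv=cv2.cvtColor(c["pixels"],cv2.COLOR_RGB2HSV)
cv2.imwrite("pics/t2.png",c["pixels"][:,:,::-1])
c=ctrl.read_camera("wrist"); cv2.imwrite("pics/w3.png",c["pixels"][:,:,::-1])
E
```

```text
time: 5.65
tcp_pos: [0.5122, 0.2387, 0.1897]
tool_rot: [0.027, -0.026, -0.706, 0.707]
contact_force: [0.8, 0.1, -4.5]
grip_width: 0.0418
time: 6.35
tcp_pos: [0.5078, 0.3437, 0.1903]
tool_rot: [0.028, -0.027, -0.706, 0.707]
contact_force: [-0.5, -0.1, -4.3]
grip_width: 0.0421
tcp [0.5078 0.3437 0.1903] t 6.35 F [-0.5 -0.1 -4.3] w 0.0421 q [-0.71  0.5   0.03  1.89 -0.02  0.75 -2.32]
y axis [-0.    -0.001 -1.   ] jaw [-0.078 -0.997  0.001]
lin(tool mm) [  0.8 164.3  -1.4] roll -0.03 (or +-180)
```

View pics/w3.png

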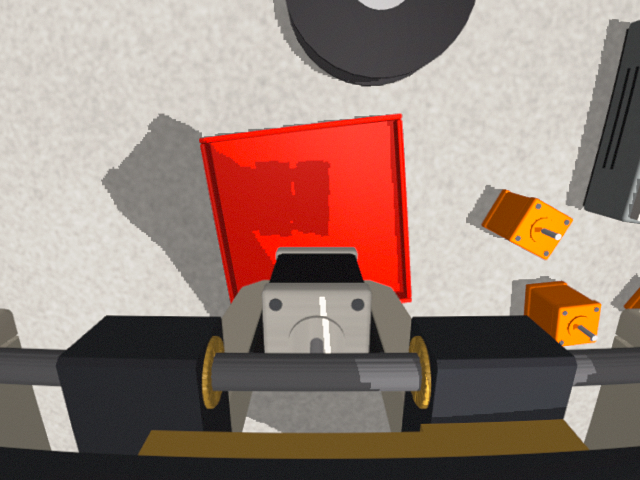

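```bash
python3 -m pendant '{"gripper":[1,1,1,1,1,1,1,1],"linear":[[0,0.015,0],[0,0.04,0],[0,0.07,0],[0,0.1,0],[0,0.125,0],[0,0.143,0],[0,0.153,0],[0,0.158,0]],"roll":[0,0,0,0,0,0,0,0]}'; python3 -m pendant '{"gripper":[1,1,1],"linear":[[0,0.001,0],[0,0.002,0],[0,0.003,0]],"roll":[0,0,0]}';python3 -m pendant '{"gripper":[1,1,1,1],"linear":[[0,0.001,0],[0,0.002,0],[0,0.003,0],[0,0.003,0]],"roll":[0,0,0,0]}'
```

```text
time: 7.25
tcp_pos: [0.5078, 0.3441, 0.032]
tool_rot: [0.028, -0.027, -0.706, 0.707]
contact_force: [0.4, 0.1, -4.6]
grip_width: 0.0421
time: 7.55
tcp_pos: [0.5082, 0.3453, 0.0305]
tool_rot: [-0.027, 0.028, 0.707, -0.706]
contact_force: [-0.0, 0.1, -4.0]
grip_width: 0.0418
time: 7.95
tcp_pos: [0.5076, 0.345, 0.0265]
tool_rot: [0.027, -0.027, -0.707, 0.707]
contact_force: [-0.1, 0.2, -4.8]
grip_width: 0.0417
```

```bash
python3 -m pendant '{"gripper":[1,1,1],"linear":[[0,0.0007,0],[0,0.0015,0],[0,0.0015,0]],"roll":[0,0,0]}'
```

```text
time: 8.25
tcp_pos: [0.5077, 0.345, 0.0257]
tool_rot: [-0.027, 0.027, 0.707, -0.707]
contact_force: [-0.7, -1.0, 3.9]
grip_width: 0.0416
```

The force changed from -4.8 to +3.9 N, so the motor is standing on the tray floor. I'm opening the gripper gently.

```bash
python3 -m pendant '{"gripper":[0.1,0.05,0,-0.1,-0.3,-0.5,-0.5,-0.5],"linear":[[0,0,0],[0,0,0],[0,0,0],[0,0,0],[0,0,0],[0,0,0],[0,0,0],[0,0,0]],"roll":[0,0,0,0,0,0,0,0]}' 20;python3 -m pendant '{"gripper":[-0.5,-0.5,-0.5,-0.5,-0.5,-0.5,-0.5,-0.5],"linear":[[0,-0.01,0],[0,-0.03,0],[0,-0.06,0],[0,-0.1,0],[0,-0.14,0],[0,-0.175,0],[0,-0.195,0],[0,-0.195,0]],"roll":[0,0,0,0,0,0,0,0]}' 
python3 - <<'E'
from h import *
from plant import ctrl
go(ctrl.get_obs(),[0.597,-0.027,0.22],[-0.983,0.183])
c=ctrl.read_camera("wrist"); P=cloud(c); cv2.imwrite("pics/w4.png",c["pixels"][:,:,::-1])
X=P[...,0];Y=P[...,1];Z=P[...,2]
m=(Z>.055)&(Z<.07)&(abs(X-.507)<.05)&(abs(Y-.345)<.05)
k=rect(m); w=onplane(c,k,.065); print(m.sum(),np.median(Z[m]),cv2.minAreaRect(w[:,:2].astype(np.float32)*1000))
E
```

```text
time: 9.05
tcp_pos: [0.5076, 0.345, 0.025]
tool_rot: [0.027, -0.027, -0.707, 0.707]
contact_force: [-0.2, 0.5, -0.2]
grip_width: 0.0698
time: 9.85
tcp_pos: [0.5089, 0.3458, 0.2241]
tool_rot: [-0.026, 0.029, 0.708, -0.705]
contact_force: [0.4, -0.3, -0.4]
grip_width: 0.0697
tcp [0.5089 0.3458 0.2241] t 9.85 F [ 0.4 -0.3 -0.4] w 0.0697 q [-0.71  0.46  0.03  1.86 -0.02  0.82 -2.32]
y axis [ 0.005  0.004 -1.   ] jaw [-0.077 -0.997 -0.004]
lin(tool mm) [-116.4    3.1  364.9] roll -83.85 (or +-180)
2040 0.06501953590154921 ((507.8133239746094, 344.1734619140625), (41.70749282836914, 41.97025680541992), 85.78914642333984)
```

View pics/w4.png

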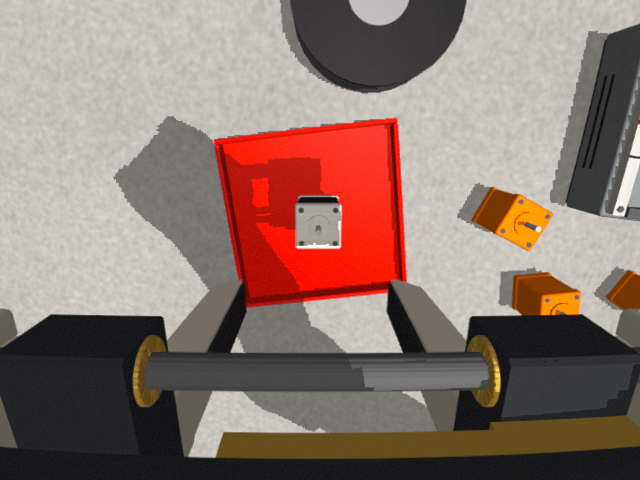

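The motor stands released at (318,222) in the tray: its top is at z 0.065, it is upright and near the centre. Now I'm going to the handle, turning the jaws by -83.85°.

```bash
python3 -m pendant '{"gripper":[-0.5,-0.5,-0.5,-0.5,-0.5,-0.5,-0.5,-0.5],"linear":[[-0.006,0,0.02],[-0.017,0,0.055],[-0.03,0,0.095],[-0.043,0,0.135],[-0.056,0,0.175],[-0.068,0,0.215],[-0.08,0,0.25],[-0.091,0,0.285]],"roll":[-8,-16,-24,-32,-40,-48,-56,-64]}'
python3 - <<'E'
from h import *
from plant import ctrl
go(ctrl.get_obs(),[0.597,-0.027,0.22],[-0.983,0.183])
E
```

```text
time: 10.7
tcp_pos: [0.576, 0.052, 0.2189]
tool_rot: [0.353, -0.354, 0.613, -0.612]
contact_force: [0.6, 0.5, 0.1]
grip_width: 0.0696
tcp [0.576  0.052  0.2189] t 10.7 F [0.6 0.5 0.1] w 0.0696 q [-0.    0.44 -0.26  1.93  0.15  0.8  -0.87]
y axis [-0.002 -0.    -1.   ] jaw [ 0.865 -0.501 -0.002]
lin(tool mm) [57.9 -1.2 57.7] roll -19.52 (or +-180)
```

```bash
python3 -m pendant '{"gripper":[-0.5,-0.5,-0.5,-0.5,-0.5],"linear":[[0.02,0,0.02],[0.04,0,0.04],[0.053,0,0.053],[0.058,0,0.058],[0.058,0,0.058]],"roll":[-8,-16,-19.5,-19.5,-19.5]}'; python3 -m pendant '{"gripper":[-0.5],"linear":[[0,0,0]],"roll":[0]}'
python3 - <<'E'
from h import *
from plant import ctrl
go(ctrl.get_obs(),[0.597,-0.0275,0.082],[-0.983,0.184])
c=ctrl.read_camera("wrist"); P=cloud(c); cv2.imwrite("pics/w5.png",c["pixels"][:,:,::-1])
X=P[...,0];Y=P[...,1];Z=P[...,2]
m=(Z>.107)&(Z<.116)&(abs(X-.597)<.035)&(abs(Y+.027)<.04)
k=rect(m); w=onplane(c,k,.112); print(m.sum(),cv2.minAreaRect(w[:,:2].astype(np.float32)*1000))
E
```

```text
time: 11.2
tcp_pos: [0.5968, -0.0264, 0.2191]
tool_rot: [0.449, -0.45, 0.546, -0.546]
contact_force: [0.3, 0.2, -0.4]
grip_width: 0.0697
time: 11.3
tcp_pos: [0.5968, -0.0242, 0.2196]
tool_rot: [0.45, -0.45, 0.546, -0.545]
contact_force: [0.1, -0.1, -0.5]
grip_width: 0.0697
tcp [ 0.5968 -0.0242  0.2196] t 11.3 F [ 0.1 -0.1 -0.5] w 0.0697 q [ 0.18  0.46 -0.34  1.88  0.2   0.83 -0.45]
y axis [-0.001  0.001 -1.   ] jaw [ 0.982 -0.189 -0.001]
lin(tool mm) [  3.2 137.6   1. ] roll -0.31 (or +-180)
1060 ((597.3556518554688, -27.035999298095703), (49.1637077331543, 13.11574649810791), 79.6270751953125)
```

View pics/w5.png

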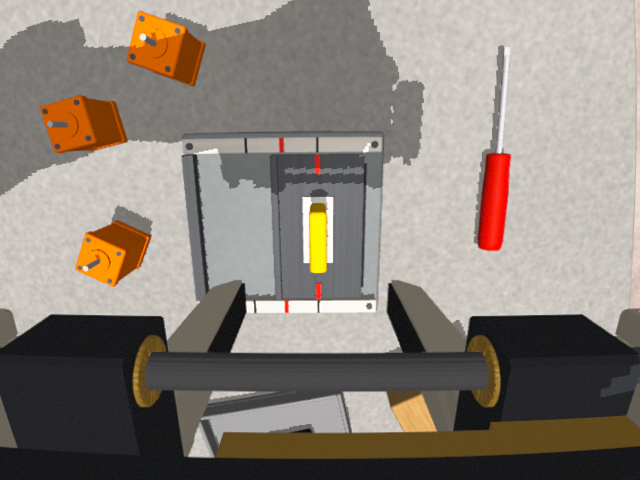

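The handle is at (318,238), centred between the jaws, and the runway is clear. Going down to grip it.

```bash
python3 -m pendant '{"gripper":[-0.5,-0.5,-0.5,-0.5,-0.5,-0.5,-0.5,-0.5],"linear":[[0.001,0.03,0],[0.002,0.06,0.001],[0.003,0.085,0.001],[0.003,0.105,0.001],[0.003,0.12,0.001],[0.003,0.13,0.001],[0.003,0.137,0.001],[0.003,0.137,0.001]],"roll":[0,0,0,0,0,0,0,0]}'; python3 -m pendant '{"gripper":[-0.2,0,0.3,0.6,0.8,1,1,1],"linear":[[0,0,0],[0,0,0],[0,0,0],[0,0,0],[0,0,0],[0,0,0],[0,0,0],[0,0,0]],"roll":[0,0,0,0,0,0,0,0]}' 30; python3 -m pendant '{"gripper":[1,1,1],"linear":[[0,0,0],[0,0,0],[0,0,0]],"roll":[0,0,0]}' 50
python3 - <<'E'
from h import *
from plant import ctrl
o=ctrl.get_obs();go(o,o["tcp_pos"]+np.array([-.983,.184,0])*.03,[-0.983,0.184])
E
```

```text
time: 12.15
tcp_pos: [0.5974, -0.028, 0.0826]
tool_rot: [0.45, -0.451, 0.545, -0.545]
contact_force: [-0.1, -0.1, 0.2]
grip_width: 0.0695
time: 12.95
tcp_pos: [0.5972, -0.0286, 0.0831]
tool_rot: [0.45, -0.451, 0.545, -0.545]
contact_force: [-1.9, -0.8, 1.0]
grip_width: 0.0136
time: 13.25
tcp_pos: [0.5972, -0.0287, 0.0831]
tool_rot: [0.45, -0.451, 0.545, -0.545]
contact_force: [-4.1, 1.6, 2.6]
grip_width: 0.0138
tcp [ 0.5972 -0.0287  0.0831] t 13.25 F [-4.1  1.6  2.6] w 0.0138 q [ 0.13  0.64 -0.26  1.99  0.3   0.55 -0.53]
y axis [-0.001 -0.    -1.   ] jaw [ 0.982 -0.189 -0.001]
lin(tool mm) [  0.1   0.  -30. ] roll -0.28 (or +-180)
```

```bash
python3 -m pendant '{"gripper":[1,1,1,1,1,1,1,1],"linear":[[0,0,-0.003],[0,0,-0.007],[0,0,-0.011],[0,0,-0.015],[0,0,-0.019],[0,0,-0.023],[0,0,-0.026],[0,0,-0.029]],"roll":[0,0,0,0,0,0,0,0]}' 50; python3 -m pendant '{"gripper":[1,1,1],"linear":[[0,0,-0.001],[0,0,-0.001],[0,0,-0.001]],"roll":[0,0,0]}'
python3 - <<'E'
from h import *
from plant import ctrl
o=ctrl.get_obs();go(o,[0.5972-.983*.03,-.0287+.184*.03,.083],[-0.983,0.184])
for n in ["top","scene","wrist"]:
    c=ctrl.read_camera(n); cv2.imwrite(f"pics/{n}6.png",c["pixels"][:,:,::-1])
    np.savez(n+"6.npz",**{k:np.array(v) for k,v in c.items()})
    if n=="scene": cv2.imwrite("pics/scene6c.png",cv2.resize(c["pixels"][180:320,240:440],None,fx=4,fy=4,interpolation=cv2.INTER_CUBIC)[:,:,::-1])
E
```

```text
time: 14.05
tcp_pos: [0.5708, -0.0237, 0.0831]
tool_rot: [-0.451, 0.449, -0.545, 0.546]
contact_force: [9.0, -2.8, -8.5]
grip_width: 0.0136
time: 14.35
tcp_pos: [0.5698, -0.0235, 0.0831]
tool_rot: [-0.451, 0.449, -0.545, 0.546]
contact_force: [7.1, -3.0, -5.8]
grip_width: 0.0138
tcp [ 0.5698 -0.0235  0.0831] t 14.35 F [ 7.1 -3.  -5.8] w 0.0138 q [ 0.12  0.61 -0.26  2.06  0.31  0.5  -0.56]
y axis [ 0.003 -0.    -1.   ] jaw [ 0.982 -0.189  0.003]
lin(tool mm) [ 0.1  0.1 -2.2] roll -0.31 (or +-180)
```

View pics/scene6c.png

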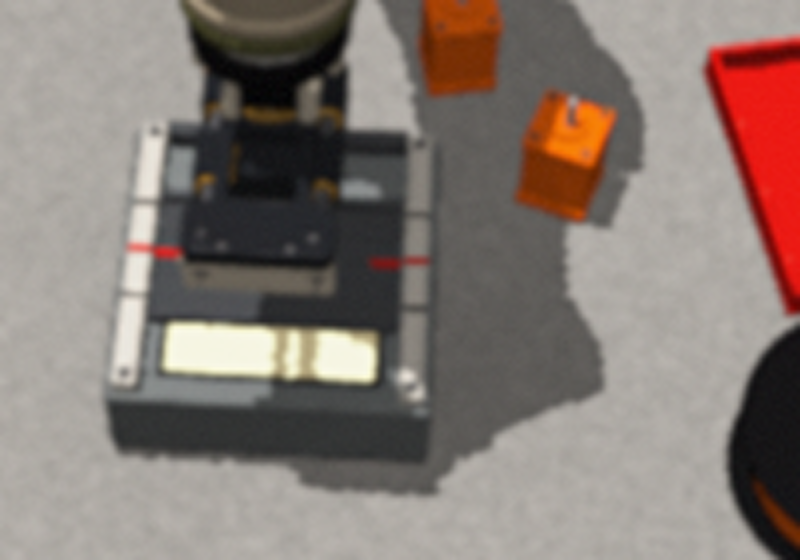

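View pics/wrist6.png

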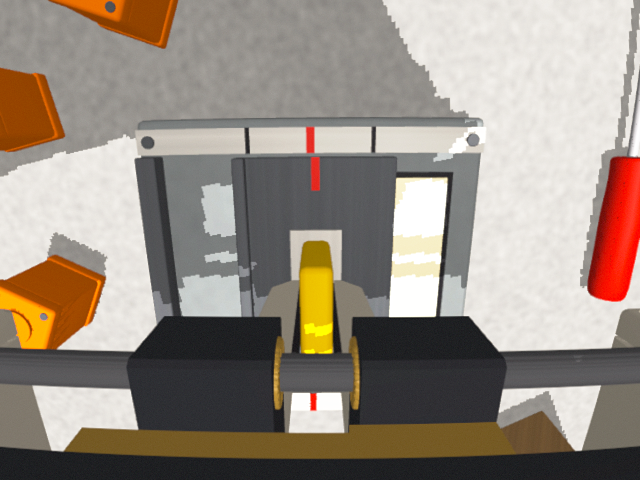

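View pics/top6.png

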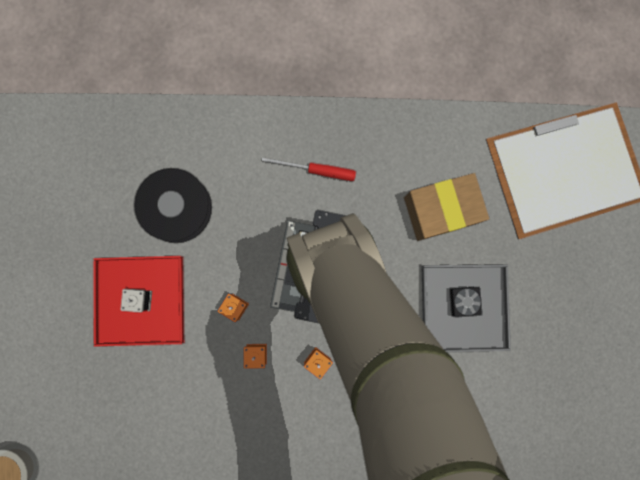

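The shutter pointer at (315,173) sits about 5 px (2.4 mm) short of the red mark at (310,140). The TCP agrees, at 27.8 mm of travel. I'll move 2 mm more and let it settle.

```bash
python3 -m pendant '{"gripper":[1,1,1,1,1,1,1,1],"linear":[[0,0,-0.001],[0,0,-0.002],[0,0,-0.002],[0,0,-0.002],[0,0,-0.002],[0,0,-0.002],[0,0,-0.002],[0,0,-0.002]],"roll":[0,0,0,0,0,0,0,0]}' 50; python3 -m pendant '{"gripper":[1,1,1,1,1,1,1,1],"linear":[[0,0,0],[0,0,0],[0,0,0],[0,0,0],[0,0,0],[0,0,0],[0,0,0],[0,0,0]],"roll":[0,0,0,0,0,0,0,0]}'
python3 - <<'E'
from h import *
from plant import ctrl
o=ctrl.get_obs();go(o,[0.5972-.983*.03,-.0287+.184*.03,.083],[-0.983,0.184])
c=ctrl.read_camera("wrist"); cv2.imwrite("pics/w7.png",c["pixels"][:,:,::-1])
hsv=cv2.cvtColor(c["pixels"],cv2.COLOR_RGB2HSV); v,u=np.mgrid[0:480,0:640]
r=((hsv[...,0]<8)|(hsv[...,0]>172))&(hsv[...,1]>150)&(u>290)&(u<340)
for n,a,b,z in [("mark",125,155,.069),("ptr",155,195,.069)]:
    m=r&(v>=a)&(v<b); p=onplane(c,[[u[m].mean(),v[m].mean()]],z)[0]; print(n,m.sum(),u[m].mean(),p, "along box x mm",1000*(p[:2]@[-.983,.184]))
c=ctrl.read_camera("top"); P=cloud(c); Z=P[...,2]
m=(Z>.058)&(Z<.072)&(abs(P[...,0]-.507)<.06)&(abs(P[...,1]-.345)<.06); print("motor",m.sum(),P[m].mean(0))
E
```

```text
time: 15.3
tcp_pos: [0.568, -0.0232, 0.0831]
tool_rot: [-0.451, 0.449, -0.545, 0.546]
contact_force: [7.7, -3.6, -8.2]
grip_width: 0.0138
time: 16.1
tcp_pos: [0.568, -0.0232, 0.0831]
tool_rot: [-0.451, 0.449, -0.545, 0.546]
contact_force: [8.0, -3.4, -7.0]
grip_width: 0.0135
tcp [ 0.568  -0.0232  0.0831] t 16.1 F [ 8.  -3.4 -7. ] w 0.0135 q [ 0.12  0.61 -0.26  2.06  0.31  0.5  -0.56]
y axis [ 0.003 -0.    -1.   ] jaw [ 0.982 -0.189  0.003]
lin(tool mm) [ 0.   0.1 -0.3] roll -0.32 (or +-180)
mark 188 313.8723404255319 [0.58108017 0.05040423 0.069     ] along box x mm -561.9274269742219
ptr 301 314.96013289036546 [0.57854892 0.03444675 0.069     ] along box x mm -562.3753848345531
motor 462 [0.50824405 0.34329432 0.06453343]
```

View pics/w7.png

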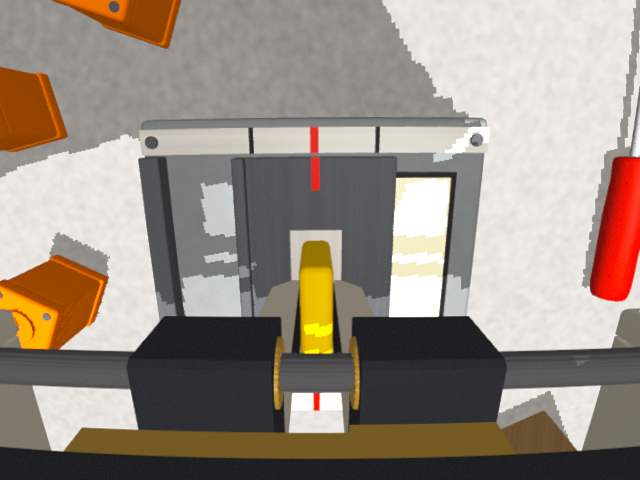

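The pointer at (315,173) lines up with the red mark at (314,140) to within 0.5 mm. The hold is steady and the motor is still standing in the tray, so I'm handing in.

```bash
python3 - <<'E'
from plant import ctrl
print(ctrl.finish_job()); 
E
```

```text
the job is handed in; nothing more can be done
None
```

I stood the motor in the red tray, pulled the shutter to half travel, and handed the job in at about 16 s with the handle still gripped. No verdict is reported, so these are my own last checks:

- **Motor:** it stands upright and released within about 2 mm of the tray's centre. Its top was at 0.065 m, as it should be on the tray floor.
- **Shutter:** the pointer is within 0.5 mm of the red half mark, and the TCP shows about 29.7 mm of travel. The pose did not change over the last 0.8 s. The sideways force was about 8.7 N, close to the 9 N expected from the spring, with the grip set to 50 N. The wrist also read about 7 N vertical force while holding, well under the limits.
- **Other things:** the fan, spool, carton and screwdriver look unmoved in the top view. I judged that by eye and did not measure it.

**Mistake:** in my first move I typed millimetres where metres were expected. The per-row limits kept the tool on the intended line at safe height, and nothing was touched.

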